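Open the laser lockout padlock and hold it up

TASK

The microscope's laser lockout padlock lies in its stand: turn its dial clockwise, feeling the clicks, until the white pointer lines up with the long white mark beside the shackle, then pull the shackle out to its stop. Lift the open lock out of the stand and present it: finish while holding it still in the gripper, dial uppermost and level, with its underside at least 15 cm above the bench and nothing else touching it. Leave the other things on the bench where they are.

Things in the scene. Friction and masses are not known exactly. Their poses are not given: they have to be found in the camera images.
- lock: Steel combination padlock lying flat in the stand, dial up; about 0.4 kg. Body 68 (x) x 58 (y) x 28 mm (z); origin at the centre of its underside, x towards the shackle. White ticks round the dial on a black face, 30 degrees apart; the longer, wider one on the +x side, next to the shackle, is the open mark. It lies loosely (about 1 mm of play), its underside 18 mm above the bench.
- dial (a joint): Turn of the dial about the lock's z axis, rad, growing anticlockwise seen from above; 0 = pointer at the open mark, range -0.6 to 2.25. It clicks into rest every 30 degrees (0.524 rad), 0 being one of them (about 0.08 rad of play in each); it starts two to four clicks anticlockwise of the open mark. A click takes under 0.1 N m. The bolt lets the shackle go only within about 0.15 rad of 0.
- dial_top (a point): Centre of the dial's top face, 49 mm above the lock's underside, on the lock's z axis. Black round knurled dial, 34 mm across, 20 mm tall, 1 mm clear of the lock's top face, with a white pointer line from the centre outwards on its top and down its side; the point's x axis points along the pointer.
- shackle (a joint): How far the shackle is pulled out of the lock along the lock's +x, m: 0 shut, 0.020 fully open at its stop. While bolted it gives only about 1 mm; once freed it slides against about 3 N and stays where it is left.
- shackle_bar (a point): Middle of the shackle's crossbar, on its centre line, 78 mm from the lock's centre when shut, 14 mm above the lock's underside (32 mm above the bench in the stand). Level steel U of 8 mm round bar; the crossbar runs along the lock's y, straight for 26 mm; legs 40 mm apart between centres; 40 mm clear between body and crossbar when shut.
- nest: Fixed grey painted metal lock stand, base 130 (x) x 100 (y) x 6 mm; origin at the centre of its underside, axes as the lying lock's. A bed 78 x 40 mm, 18 mm high, carries the lock; end walls (34.5 to 44.5 mm from the centre, under the shackle legs) and corner ears, 26 mm high, hold it. Between the ears, 53 mm of each long side is free for a finger down to the base. It lifts straight up.
- mouse: Black computer mouse, 104 x 60 x 34 mm, a bystander. Origin at the centre of its underside.
- slide_box: Grey and white slide box, 97 x 87 x 34 mm, a bystander. Origin at the centre of its underside.
- hasp: Flat steel lockout hasp lying on the bench, 116 x 32 x 12 mm, a bystander. Origin on its underside 50 mm from its solid end.
- tube_rack: White tube rack with capped tubes, 70 x 120 x 47 mm, a bystander. Origin at the centre of its underside.
There are look-alikes about, which are no part of the job. What is shaped like the lock but brown or orange is not meant.

How it is judged:
By the outcome, as a careful person would: the job done as asked, in the order asked, and still so for the second after the job is handed in, while the arm keeps its last pose, push and grip.
It also fails if it takes over 64 s, if anything falls off the work surface, if the arm or the gripper's body presses on something with over 40 N, if the wrist force passes 120 N, or if a joint passes its speed limit or range.

ROBOT

A 6-joint arm with a two-finger parallel gripper is mounted at the origin on the work surface. World frame = base frame: x ahead of the robot, y to its left, z up, the work surface at z = 0. Lengths are in m, angles in degrees, forces in N, time in s.
With the tool pointing down it reaches from about 0.25 to 0.85 m from the base axis. Payload 12.5 kg.
Tool frame: the origin (TCP) lies on the mounting face of the last link; the fingertips stand 186 mm ahead of it and the grasp point (between the pads) lies 167 mm ahead of it; z points along the fingers, y is the direction in which the jaws open and shut (so a half turn about z gives the same grasp; the last joint's range is limited). The gripper opens to 93 mm and grips with 3 to 60 N. Pads are 15 mm wide; open, the fingers measure 128 mm over their backs; the gripper's body (75 mm by 188 mm) begins 65 mm behind the grasp point.
Start: joints at [-81.967, 20.094, 94.641, -0, 65.266, -4.847], TCP at [0.123, -0.536, 0.405] pointing down, gripper open.
Joint ranges: [-157.81, 157.81], [-45, 120.19], [0.68, 151.7], [-89.99, 269.99], [4.06, 180], [-164.3, 164.3]. Speed limits (degrees/s): [127.2, 127.2, 159.86, 180, 180, 180].

INTERFACE

Orientations are given as [roll, pitch, yaw] about the fixed x, y, z axes, in that order (R = Rz(yaw) Ry(pitch) Rx(roll)).
In Python, from station import ctrl gives the robot as it stands.
- The arm moves only by the tool apply_moves, never from a script. Its arguments are lists of equal length, an entry for each row: "grip": the gripper command: -1 is fully open, 1 is shut, values between are in proportion; "linear": the shift along the world's x, y, z in cm, a list of three; "twist": the turn, a rotation vector about the world's x, y, z in degrees, a list of three. In form: {"grip": [grip, ...], "linear": [[x, y, z], ...], "twist": [[wx, wy, wz], ...]}. A call has exactly 8 rows; each row is the pose to reach, as a shift and turn from the pose measured when the call began; what a row does not reach only later rows make up. A row lasts 1/10 s, in which the tool goes at most 50 mm and 8.59 degrees, less where a joint would pass 70% of its speed; a pose out of reach is approached as far as the arm can. A call with a gripper value outside its range is refused whole. The fingers move at their own pace and stop on an object; the grip force is fixed at half the most. Time passes only in rows, so rows that repeat a pose let the fingers close, or fill a call up. It gives the time, the measured TCP pose, the force and the opening at its end, in the units of the state.
- ctrl.get_obs(): the state, without advancing time (a new reading comes with each control period).
- ctrl.camera(name): name is "scene" or "top"; returns the picture (400x640x3 uint8, blue, green, red); there is no depth.
- ctrl.camera_info(name): a dict with "mtx" (3x3 intrinsics, pixels), "xyz" and "rotation" of the camera in the world. Camera axes: x right, y up, looking along -z (the intrinsics and any distortion apply to the point x, -y, -z); pixel columns grow to the right and rows downward; lengths in m; the calibration is good to about 2 mm. A picture is of the moment at which its call begins. camera_info takes no time and is no camera call.
- ctrl.job_done(): hands the job in, once; it reports no verdict.
The state is a dict: "t": time; "joints": joint angles; "qd": joint speeds; "joint_torque": joint torques, N m; "tool_pos": TCP position; "orientation": TCP orientation; "contact_force": force on the tool from outside, world axes, zero at the start; "torque": the same for the moment, N m; "finger_gap": opening from 0.0 (shut) to 1.0 (fully open).
Only numpy, scipy, OpenCV 4.12 (cv2) and the standard library are available. Lean on these libraries where they do the work, as an engineer would, in place of code of your own. Each camera call takes 0.05 s, during which the arm holds its last target. There are 200 camera calls.

## Working session

There is one attempt and no reset: what is moved stays moved. The work goes in short steps, Python scripts to look and compute and a tool call to move; the robot and the scene stay as the last step left them, time stands still between calls to the robot, and variables do not carry over. Pictures are saved under pics/ and viewed, about 8 in all and at most 12, crops included, and the job is handed in when it is done.

Besides the shell and the picture viewer there is one more tool, called after "Call:" as name(argument=value, ...), one argument or row to a line, values as JSON. apply_moves: Moves the arm, as the interface text tells. Its arguments: {"type":"object","properties":{"grip":{"type":"array"},"linear":{"type":"array"},"twist":{"type":"array"}},"required":["grip","linear","twist"]}

```bash
ls; mkdir -p pics
python3 - <<'E'
from station import ctrl
import cv2,numpy as np
for n in("scene","top"):
    cv2.imwrite(f"pics/{n}0.png",ctrl.camera(n)); i=ctrl.camera_info(n)
    print(n,{k:np.round(v,4).tolist() if not isinstance(v,str) else v for k,v in i.items()})
o=ctrl.get_obs();print(o)
E
```

```text
pics
scene {'mtx': [[476.33, 0.0, 319.6311], [0.0, 476.33, 189.9496], [0.0, 0.0, 1.0]], 'xyz': [1.7136, -0.0931, 1.1133], 'rotation': [47.4927, -1.2683, 85.6932]}
top {'mtx': [[498.5069, 0.0, 319.5272], [0.0, 498.5069, 203.4173], [0.0, 0.0, 1.0]], 'xyz': [0.4169, -0.009, 1.4045], 'rotation': [4.8903, 0.3129, -90.5515]}
{'t': 0.1, 'joints': array([-8.19666149e+01,  2.01202514e+01,  9.46737528e+01,  7.51278458e-04,
        6.52642467e+01, -4.84506817e+00]), 'qd': array([ 0.02291764, -0.04915534, -0.08051634,  0.02109055, -0.02988304,
       -0.04739878]), 'joint_torque': array([ 1.10107660e-03, -4.98025131e+01, -2.85703933e+01,  6.99857692e-02,
        2.38927617e-02, -1.92893134e-05]), 'tool_pos': array([ 0.1226153 , -0.5360352 ,  0.40426159]), 'orientation': array([-1.79942015e+02, -5.59955987e-03,  1.28781357e+01]), 'contact_force': array([-0.55276896, -0.07831948, -0.1252329 ]), 'torque': array([0.03864788, 0.00116051, 0.01079294]), 'finger_gap': 1.0000982139259778}
```

View pics/top0.png

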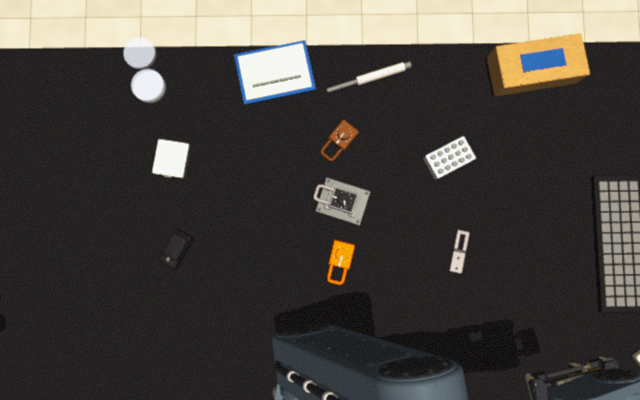

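View pics/scene0.png

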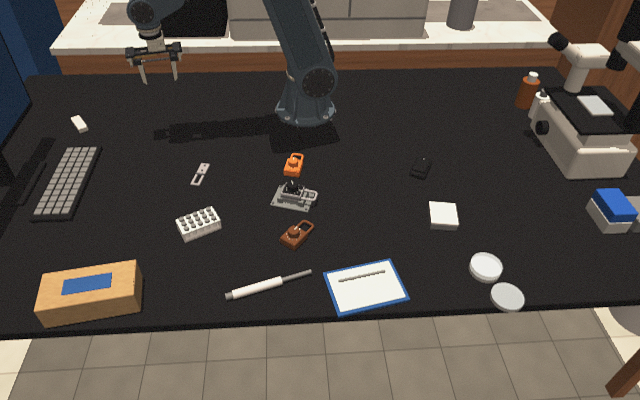

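Top view: there are three lock-shaped things, a grey steel one in a stand at (342,200), a brown one at (340,138) and an orange one at (341,260). By the description it is the grey one, with its shackle towards image left (+y). I'll check this in a close crop.

```bash
cat > h.py <<'E'
from station import ctrl
import cv2,numpy as np
from scipy.spatial.transform import Rotation as R
def cam(n):
    i=ctrl.camera_info(n);return np.array(i["mtx"]),np.array(i["xyz"]),R.from_euler('xyz',i["rotation"],degrees=True).as_matrix()
def ray(n,u,v,z):
    K,c,M=cam(n);d=M@(np.linalg.inv(K)@[u,v,1]*[1,-1,-1]);return c+d*(z-c[2])/d[2]
def proj(n,P):
    K,c,M=cam(n);p=(np.atleast_2d(P)-c)@M*[1,-1,-1];q=p@K.T;return q[:,:2]/q[:,2:]
def crop(n,x0,y0,w,h,s,name,img=None):
    img=ctrl.camera(n) if img is None else img
    c=cv2.resize(img[y0:y0+h,x0:x0+w],None,fx=s,fy=s,interpolation=cv2.INTER_CUBIC);cv2.imwrite(f"pics/{name}.png",c)
E
python3 - <<'E'
from h import *
a=cv2.imread("pics/top0.png");b=cv2.imread("pics/scene0.png")
c1=cv2.resize(a[170:232,305:380],None,fx=8,fy=8,interpolation=cv2.INTER_CUBIC)[:, :400*2]
c2=cv2.resize(b[170:215,263:328],None,fx=8,fy=8,interpolation=cv2.INTER_CUBIC)
cv2.imwrite("pics/c1.png",c1);
h=np.zeros((560,800,3),np.uint8)
d1=cv2.resize(c1,(480,397));d2=cv2.resize(c2,(320,222));h[:397,:480]=d1;h[:222,480:]=d2
cv2.imwrite("pics/c2.png",h[:400])
print(ray("top",342,200,.03))
E
```

```text
[ 0.54339908 -0.06489106  0.03      ]
```

View pics/c1.png

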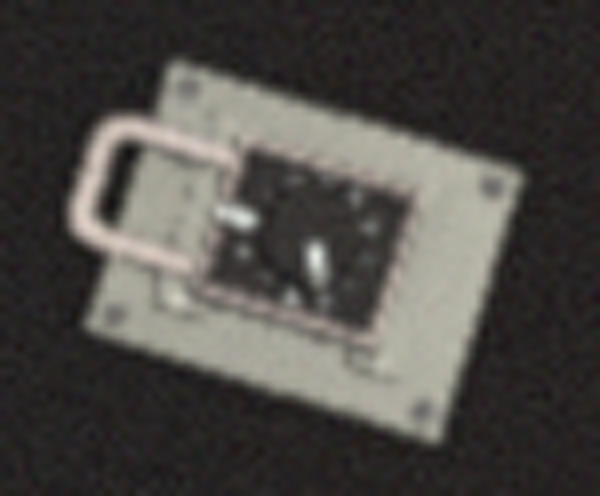

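Run:
```python
from h import *
from scipy.optimize import least_squares
px=np.array([(175,62),(522,175),(440,440),(86,325)])/8+[305,170]
# crop centre-of-pixel correction
px+= (1/16-.5)
m=np.array([(.065,-.05),(-.065,-.05),(-.065,.05),(.065,.05)])
def W(p,pts,z):
    c,s=np.cos(p[2]),np.sin(p[2]);pts=np.atleast_2d(pts);return np.c_[p[0]+c*pts[:,0]-s*pts[:,1],p[1]+s*pts[:,0]+c*pts[:,1],np.full(len(pts),z)]
f=lambda p:(proj("top",W(p,m,.006))-px).ravel()
best=min((least_squares(f,[.54,-.065,a]) for a in (0,1.3,2,3,-1.5)),key=lambda r:r.cost)
p=best.x;print(p,np.degrees(p[2]),best.cost,f(p))
P=np.array([(0,0)]);tc=lambda q:((q-[305,170])*8+3.5)
print("dialtop",tc(proj("top",W(p,P,.067))))
print("bar",tc(proj("top",W(p,[(.078,0),(.082,-.02),(.082,.02)],.036))))
for k in (2,3,4): print(k,tc(proj("top",W(p,.015*np.array([(np.cos(k*np.pi/6),np.sin(k*np.pi/6))]),.067))))
img=cv2.imread("pics/scene0.png").copy()
q=proj("scene",np.r_[W(p,m,.006),W(p,P,.067),W(p,[(.078,0)],.032)]);print("scene",q)
```

```text
[ 0.54328233 -0.06798906  1.24498474] 71.33237135554894 0.27898458844366825 [-0.11824781 -0.34066787  0.34085275 -0.28117829 -0.21081772  0.30102624
 -0.01122672  0.31225512]
dialtop [[313.03964608 233.63629432]]
bar [[ 94.05603002 172.27866392]
 [101.08254813 114.00560854]
 [ 64.96498954 223.525885  ]]
2 [[279.97472345 263.27498165]]
3 [[299.34955615 275.82517312]]
4 [[322.40296566 277.06464941]]
scene [[308.41027143 211.19189531]
 [270.69912504 203.72814648]
 [279.95496755 184.41469917]
 [316.13306234 191.29175309]
 [293.49881778 183.94859544]
 [316.24148652 196.09249298]]
```

View pics/c2.png

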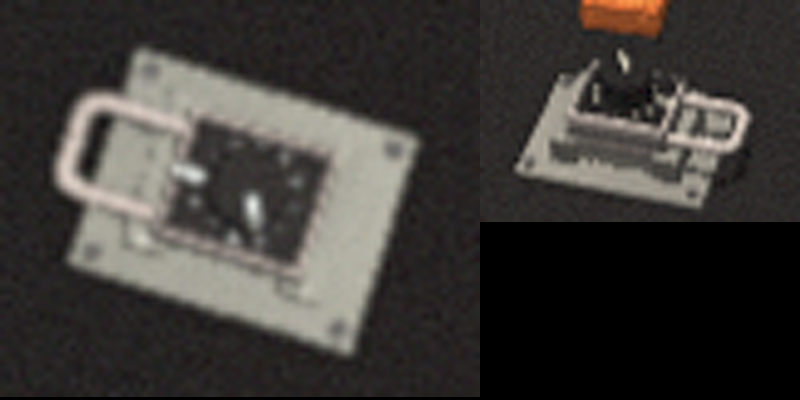

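The crop confirms the choice: a steel lock in the grey stand, with the shackle bar at crop (85,170). The open mark is at crop (237,215) and the pointer tip at about (322,277). The projection puts that at +120°, four clicks. The lock pose is (0.5433, -0.068), yaw 71.3°. Next I approach above the dial with tool yaw about 131.

Call:
apply_moves(
  grip=[-1,-1,-1,-1,-1,-1,-1,-1],
  linear=[
    [42.1,46.8,-8],
    [42.1,46.8,-8],
    [42.1,46.8,-8],
    [42.1,46.8,-8],
    [42.1,46.8,-8],
    [42.1,46.8,-8],
    [42.1,46.8,-8],
    [42.1,46.8,-8],
  ],
  twist=[
    [0,0,118.5],
    [0,0,118.5],
    [0,0,118.5],
    [0,0,118.5],
    [0,0,118.5],
    [0,0,118.5],
    [0,0,118.5],
    [0,0,118.5],
  ],
)

```text
t: 0.9
tool_pos: [0.3889, -0.2393, 0.3538]
orientation: [-180.0, 0.0, 82.0]
contact_force: [0.7, -0.4, -0.1]
finger_gap: 0.998
```

Call:
apply_moves(
  grip=[-1,-1,-1,-1,-1,-1,-1,-1],
  linear=[
    [15.44,17.13,-5.4],
    [15.44,17.13,-5.4],
    [15.44,17.13,-5.4],
    [15.44,17.13,-5.4],
    [15.44,17.13,-5.4],
    [15.44,17.13,-5.4],
    [15.44,17.13,-5.4],
    [15.44,17.13,-5.4],
  ],
  twist=[
    [0,0,49.3],
    [0,0,49.3],
    [0,0,49.3],
    [0,0,49.3],
    [0,0,49.3],
    [0,0,49.3],
    [0,0,49.3],
    [0,0,49.3],
  ],
)

```text
t: 1.7
tool_pos: [0.543, -0.0683, 0.2997]
orientation: [-179.9, -0.0, 131.1]
contact_force: [-0.1, -0.4, -0.6]
finger_gap: 1.001
```

Run:
```python
from h import *
o=ctrl.get_obs();print(o['tool_pos'],o['orientation'],o['joints'].round(1))
a=ctrl.camera("scene");b=ctrl.camera("top")
h=np.zeros((480,800,3),np.uint8)
h[:480,:400]=cv2.resize(a[125:221,255:335],(400,480),interpolation=2);h[:,400:]=cv2.resize(b[152:248,300:380],(400,480),interpolation=2)
cv2.imwrite("pics/a1.png",h)
# predicted grasp axis points
g=o['tool_pos']-[0,0,.186]
print("tip proj in a1:", (proj("scene",g)-[255,125])*5)
```

```text
[ 0.54302447 -0.06827987  0.29967146] [-1.79948428e+02 -3.88118749e-03  1.31065698e+02] [-12.   27.4 100.4  -0.   52.3 -53.1]
tip proj in a1: [[190.94892587 240.5483652 ]]
```

View pics/a1.png

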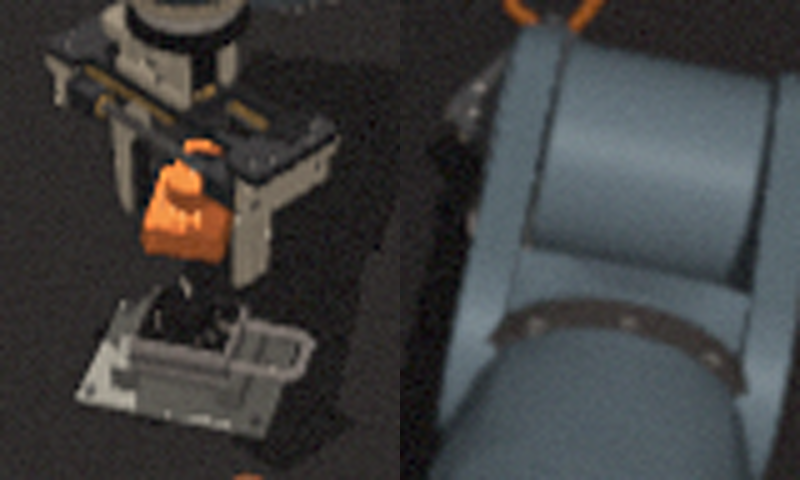

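The scene view shows the fingers straddling the dial, clear above it; the arm blocks the top view. Next I descend and close.

Call:
apply_moves(
  grip=[-1,-1,-1,-1,-1,0.4,0.4,0.4],
  linear=[
    [0,0,-3],
    [0,0,-4.5],
    [0,0,-5.5],
    [0,0,-6.2],
    [0,0,-6.2],
    [0,0,-6.2],
    [0,0,-6.2],
    [0,0,-6.2],
  ],
  twist=[
    [0,0,0.2],
    [0,0,0.2],
    [0,0,0.2],
    [0,0,0.2],
    [0,0,0.2],
    [0,0,0.2],
    [0,0,0.2],
    [0,0,0.2],
  ],
)

```text
t: 2.6
tool_pos: [0.5431, -0.0686, 0.2385]
orientation: [180.0, 0.1, 131.3]
contact_force: [0.8, -0.6, 0.1]
finger_gap: 0.79
```

Call:
apply_moves(
  grip=[0.4,0.4,0.4,0.4,0.4,0.4,0.4,0.4],
  linear=[
    [0,0,0],
    [0,0,0],
    [0,0,0],
    [0,0,0],
    [0,0,0],
    [0,0,0],
    [0,0,0],
    [0,0,0],
  ],
  twist=[
    [0,0,0],
    [0,0,0],
    [0,0,0],
    [0,0,0],
    [0,0,0],
    [0,0,0],
    [0,0,0],
    [0,0,0],
  ],
)

```text
t: 3.4
tool_pos: [0.5431, -0.0687, 0.2385]
orientation: [-180.0, 0.1, 131.3]
contact_force: [-0.8, -1.4, 1.5]
finger_gap: 0.356
```

Gripped at about 33 mm, so it is on the dial. Turning clockwise 40° per call, watching the moments.

Call:
apply_moves(
  grip=[0.6,0.6,0.6,0.6,0.6,0.6,0.6,0.6],
  linear=[
    [0,0,0],
    [0,0,0],
    [0,0,0],
    [0,0,0],
    [0,0,0],
    [0,0,0],
    [0,0,0],
    [0,0,0],
  ],
  twist=[
    [0,0,-5],
    [0,0,-10],
    [0,0,-15],
    [0,0,-20],
    [0,0,-25],
    [0,0,-30],
    [0,0,-35],
    [0,0,-40],
  ],
)

```text
t: 4.2
tool_pos: [0.5435, -0.0685, 0.2386]
orientation: [179.9, 0.1, 91.1]
contact_force: [4.5, 2.6, -2.7]
finger_gap: 0.357
```

Run:
```python
from h import *
o=ctrl.get_obs();print(o['tool_pos'],o['orientation'],o['contact_force'],o['torque'],o['finger_gap'])
```

```text
[ 0.54353189 -0.06850005  0.23863959] [1.79891597e+02 5.28460186e-02 9.10568850e+01] [ 4.53133067  2.59615385 -2.72051815] [ 0.32459481 -0.89099247  0.03652689] 0.3566366502518929
```

Call:
apply_moves(
  grip=[0.6,0.6,0.6,0.6,0.6,0.6,0.6,0.6],
  linear=[
    [0,0,0],
    [0,0,0],
    [0,0,0],
    [0,0,0],
    [0,0,0],
    [0,0,0],
    [0,0,0],
    [0,0,0],
  ],
  twist=[
    [0,0,-5],
    [0,0,-10],
    [0,0,-15],
    [0,0,-20],
    [0,0,-25],
    [0,0,-30],
    [0,0,-35],
    [0,0,-40],
  ],
)

```text
t: 5.0
tool_pos: [0.5444, -0.0686, 0.2388]
orientation: [179.7, -0.0, 50.9]
contact_force: [6.2, -2.4, -4.5]
finger_gap: 0.357
```

Call:
apply_moves(
  grip=[0.6,0.6,0.6,0.6,0.6,0.6,0.6,0.6],
  linear=[
    [0,0,0],
    [0,0,0],
    [0,0,0],
    [0,0,0],
    [0,0,0],
    [0,0,0],
    [0,0,0],
    [0,0,0],
  ],
  twist=[
    [0,0,-5],
    [0,0,-10],
    [0,0,-15],
    [0,0,-20],
    [0,0,-25],
    [0,0,-30],
    [0,0,-35],
    [0,0,-39.8],
  ],
)

```text
t: 5.8
tool_pos: [0.545, -0.0691, 0.2391]
orientation: [179.6, -0.2, 10.9]
contact_force: [4.3, -5.1, -3.4]
finger_gap: 0.357
```

Call:
apply_moves(
  grip=[0.6,0.6,0,-0.5,-0.5,-0.5,-0.5,-0.5],
  linear=[
    [0,0,0],
    [0,0,0],
    [0,0,0],
    [0,0,0],
    [0,0,0],
    [0,0,0],
    [0,0,2],
    [0,0,5],
  ],
  twist=[
    [0,0,0],
    [0,0,0],
    [0,0,0],
    [0,0,0],
    [0,0,0],
    [0,0,0],
    [0,0,0],
    [0,0,0],
  ],
)

```text
t: 6.6
tool_pos: [0.5446, -0.069, 0.2884]
orientation: [179.7, -0.0, 10.9]
contact_force: [1.2, -0.9, 0.1]
finger_gap: 0.747
```

Call:
apply_moves(
  grip=[0.5,0.5,0.5,0.5,0.5,0.5,0.5,0.5],
  linear=[
    [0,0,4],
    [-5,-5,4],
    [-10,-10,4],
    [-12,-15,4],
    [-12,-20,4],
    [-12,-22,4],
    [-12,-22,4],
    [-12,-22,4],
  ],
  twist=[
    [0,0,0],
    [0,0,-29.6],
    [0,0,-29.6],
    [0,0,-29.6],
    [0,0,-29.6],
    [0,0,-29.6],
    [0,0,-29.6],
    [0,0,-29.6],
  ],
)

```text
t: 7.4
tool_pos: [0.4241, -0.29, 0.3283]
orientation: [179.7, -0.0, -18.9]
contact_force: [0.7, 1.1, -0.6]
finger_gap: 0.254
```

Run:
```python
from h import *
o=ctrl.get_obs();print(o['tool_pos'],o['orientation'],o['joints'].round(1))
b=np.mean([ctrl.camera("top").astype(float) for _ in range(4)],0).astype(np.uint8)
cv2.imwrite("pics/b_full.png",b)
crop("top",305,170,75,62,8,"b1",b)
```

```text
[ 0.42412884 -0.29004084  0.32825847] [ 1.79687404e+02 -1.50604336e-02 -1.88558212e+01] [-39.5  21.9 104.2  -0.4  53.7  69.6]
```

View pics/b1.png

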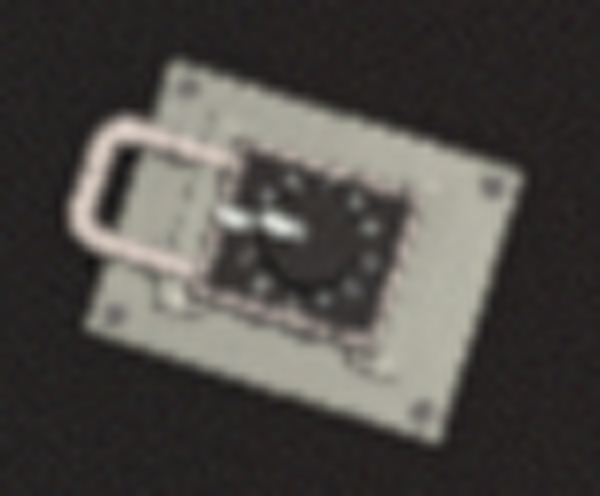

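Pointer at crop (265,222)–(303,236) now points at the open mark (237,215), at the right slope (about 18°). Next I go to the shackle bar with jaws along lock x and a pre-opening of about 23 mm.

Call:
apply_moves(
  grip=[0.5,0.5,0.5,0.5,0.5,0.5,0.5,0.5],
  linear=[
    [14.42,29.6,0],
    [14.42,29.6,0],
    [14.42,29.6,0],
    [14.42,29.6,0],
    [14.42,29.6,0],
    [14.42,29.6,0],
    [14.42,29.6,0],
    [14.42,29.6,0],
  ],
  twist=[
    [0.3,-0.1,0.2],
    [0.3,-0.1,0.2],
    [0.3,-0.1,0.2],
    [0.3,-0.1,0.2],
    [0.3,-0.1,0.2],
    [0.3,-0.1,0.2],
    [0.3,-0.1,0.2],
    [0.3,-0.1,0.2],
  ],
)

```text
t: 8.4
tool_pos: [0.5697, 0.0129, 0.3282]
orientation: [-180.0, -0.0, -18.1]
contact_force: [-0.3, -0.2, -0.8]
finger_gap: 0.251
```

Call:
apply_moves(
  grip=[0.5,0.5,0.5,0.5,0.5,0.5,0.5,0.5],
  linear=[
    [-0.14,-0.7,0],
    [-0.14,-0.7,-3],
    [-0.14,-0.7,-5.5],
    [-0.14,-0.7,-7.8],
    [-0.14,-0.7,-7.8],
    [-0.14,-0.7,-7.8],
    [-0.14,-0.7,-7.8],
    [-0.14,-0.7,-7.8],
  ],
  twist=[
    [0,0,-0.6],
    [0,0,-0.6],
    [0,0,-0.6],
    [0,0,-0.6],
    [0,0,-0.6],
    [0,0,-0.6],
    [0,0,-0.6],
    [0,0,-0.6],
  ],
)

```text
t: 9.2
tool_pos: [0.5686, 0.0057, 0.2515]
orientation: [-179.9, -0.1, -18.7]
contact_force: [-0.0, -0.3, -0.2]
finger_gap: 0.248
```

Run:
```python
from h import *
o=ctrl.get_obs();print(o['tool_pos'],o['orientation'],o['finger_gap'])
b=np.mean([ctrl.camera("scene").astype(float) for _ in range(3)],0).astype(np.uint8)
crop("scene",263,150,80,66,8,"d1",b)
t=o['tool_pos'];u=np.array([np.cos(1.245),np.sin(1.245),0])
P=np.array([t+[0,0,-.186]+s*u*.0118 for s in(-1,1)]);bar=np.array([.5683,.0059,.032])
print((proj("scene",P)-[263,150])*8,(proj("scene",bar)-[263,150])*8)
```

```text
[0.56855617 0.00573204 0.25152313] [-1.79924894e+02 -1.19227778e-01 -1.87149261e+01] 0.24827548638084895
[[399.04507448 304.16578346]
 [454.98450903 314.74434534]] [[425.92263652 368.82587956]]
```

View pics/d1.png

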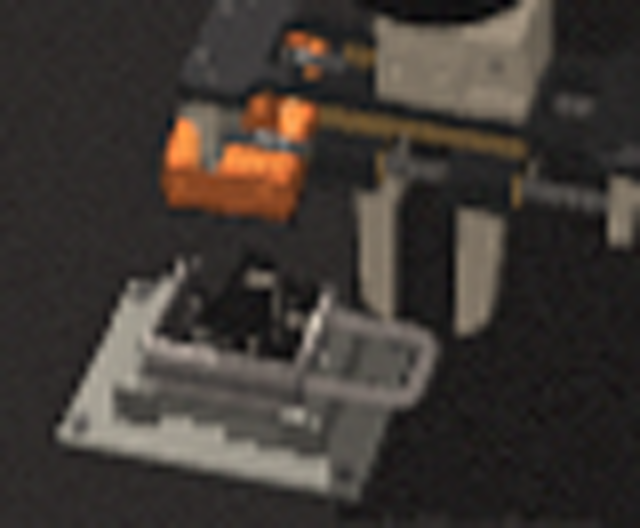

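The fingers (inner face x≈398, outer ≈456) straddle the bar's prediction (426,369), which matches the picture. Descend and close.

Call:
apply_moves(
  grip=[0.5,0.5,0.5,0.5,0.5,0.5,0.5,0.5],
  linear=[
    [0,0,-1.5],
    [0,0,-2.5],
    [0,0,-3.2],
    [0,0,-3.8],
    [0,0,-4.4],
    [0,0,-4.4],
    [0,0,-4.4],
    [0,0,-4.4],
  ],
  twist=[
    [0,0.1,0],
    [0,0.1,0],
    [0,0.1,0],
    [0,0.1,0],
    [0,0.1,0],
    [0,0.1,0],
    [0,0.1,0],
    [0,0.1,0],
  ],
)

```text
t: 10.15
tool_pos: [0.5686, 0.0059, 0.2072]
orientation: [-180.0, -0.0, -18.7]
contact_force: [0.3, -0.3, -0.4]
finger_gap: 0.252
```

Call:
apply_moves(
  grip=[1,1,1,1,1,1,1,1],
  linear=[
    [0,0,0],
    [0,0,0],
    [0,0,0],
    [0,0,0],
    [0,0,0],
    [0,0,0],
    [0,0,0],
    [0,0,0],
  ],
  twist=[
    [0,0,0],
    [0,0,0],
    [0,0,0],
    [0,0,0],
    [0,0,0],
    [0,0,0],
    [0,0,0],
    [0,0,0],
  ],
)

```text
t: 10.95
tool_pos: [0.5686, 0.0059, 0.2073]
orientation: [-180.0, -0.0, -18.7]
contact_force: [0.5, -1.9, 1.9]
finger_gap: 0.074
```

Bar gripped (about 7–8 mm). Pull along lock +x, direction (0.32, 0.947).

Call:
apply_moves(
  grip=[1,1,1,1,1,1,1,1],
  linear=[
    [0.08,0.24,0],
    [0.16,0.47,0],
    [0.24,0.71,0],
    [0.32,0.95,0],
    [0.4,1.18,0],
    [0.48,1.42,0],
    [0.54,1.61,0],
    [0.58,1.7,0],
  ],
  twist=[
    [0,0,0],
    [0,0,0],
    [0,0,0],
    [0,0,0],
    [0,0,0],
    [0,0,0],
    [0,0,0],
    [0,0,0],
  ],
)

```text
t: 11.75
tool_pos: [0.5743, 0.0229, 0.2072]
orientation: [-180.0, 0.0, -18.7]
contact_force: [-3.0, -7.8, 0.1]
finger_gap: 0.074
```

Call:
apply_moves(
  grip=[1,1,1,1,1,1,1,1],
  linear=[
    [0.03,0.09,0],
    [0.05,0.14,0],
    [0.06,0.19,0],
    [0.08,0.24,0],
    [0.1,0.28,0],
    [0.1,0.28,0],
    [0.1,0.28,0],
    [0.1,0.28,0],
  ],
  twist=[
    [0,0,0],
    [0,0,0],
    [0,0,0],
    [0,0,0],
    [0,0,0],
    [0,0,0],
    [0,0,0],
    [0,0,0],
  ],
)

```text
t: 12.55
tool_pos: [0.5748, 0.0238, 0.2066]
orientation: [179.8, 0.1, -18.7]
contact_force: [-3.9, -22.5, -0.7]
finger_gap: 0.075
```

Call:
apply_moves(
  grip=[1,1,1,1,1,1,1,1],
  linear=[
    [0.05,0.14,0],
    [0.08,0.24,0],
    [0.1,0.28,0],
    [0.1,0.28,0],
    [0.1,0.28,0],
    [0.1,0.28,0],
    [0.1,0.28,0],
    [0.1,0.28,0],
  ],
  twist=[
    [0,0,0],
    [0,0,0],
    [0,0,0],
    [0,0,0],
    [0,0,0],
    [0,0,0],
    [0,0,0],
    [0,0,0],
  ],
)

```text
t: 13.35
tool_pos: [0.5752, 0.0246, 0.2061]
orientation: [179.5, 0.2, -18.6]
contact_force: [-4.1, -23.8, -0.8]
finger_gap: 0.074
```

Run:
```python
from h import *
o=ctrl.get_obs();print(o['tool_pos'],o['orientation'],o['contact_force'],o['torque'],o['finger_gap'])
```

```text
[0.57520475 0.02456443 0.20605851] [179.54981024   0.19617676 -18.62338231] [ -4.10174924 -23.8455663   -0.80498699] [-4.1138067   0.74726119  0.09451332] 0.07387521666532142
```

Stop reached: the tip is stationary while the force is steady at about 24 N. Release and rise.

Call:
apply_moves(
  grip=[0.5,0.5,0.5,0.5,0.5,0.5,0.5,0.5],
  linear=[
    [0,0,0],
    [0,0,0],
    [0,0,0],
    [0,0,0],
    [0,0,1.5],
    [0,0,5],
    [0,0,9],
    [0,0,12],
  ],
  twist=[
    [0,0,0],
    [0,0,0],
    [0,0,0],
    [0,0,0],
    [0,0,0],
    [0,0,0],
    [0,0,0],
    [0,0,0],
  ],
)

```text
t: 14.15
tool_pos: [0.5753, 0.0248, 0.3295]
orientation: [179.6, 0.1, -18.6]
contact_force: [0.4, -0.2, -0.4]
finger_gap: 0.249
```

Call:
apply_moves(
  grip=[-1,-1,-1,-1,-1,-1,-1,-1],
  linear=[
    [-15,-31,0],
    [-15,-31,0],
    [-15,-31,0],
    [-15,-31,0],
    [-15,-31,0],
    [-15,-31,0],
    [-15,-31,0],
    [-15,-31,0],
  ],
  twist=[
    [0,0,89.9],
    [0,0,89.9],
    [0,0,89.9],
    [0,0,89.9],
    [0,0,89.9],
    [0,0,89.9],
    [0,0,89.9],
    [0,0,89.9],
  ],
)

```text
t: 14.95
tool_pos: [0.424, -0.2872, 0.3308]
orientation: [179.5, 0.1, 44.6]
contact_force: [-0.1, 1.0, -0.6]
finger_gap: 0.889
```

Run:
```python
from h import *
o=ctrl.get_obs();print(o['tool_pos'],o['orientation'],o['joints'].round(1))
b=np.mean([ctrl.camera("top").astype(float) for _ in range(4)],0).astype(np.uint8)
crop("top",300,165,75,62,8,"e1",b)
L=np.array([.5433,-.068,0]);u=np.array([np.cos(1.245),np.sin(1.245),0])
for d in(.018,.02,.022):print(d,(proj("top",L+u*(.078+.004+d)+[0,0,.032])-[300,165])*8+3.5)
```

```text
[ 0.42397356 -0.28721954  0.33082026] [1.79525117e+02 9.82898216e-02 4.45528287e+01] [-39.3  21.5 104.4  -0.2  53.6   6.3]
0.018 [[ 73.85977538 193.89750794]]
0.02 [[ 68.37520338 192.1163991 ]]
0.022 [[ 62.89113453 190.33545365]]
```

View pics/e1.png

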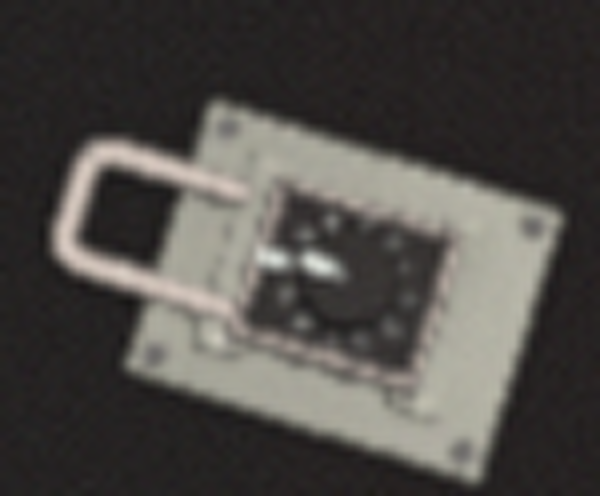

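The pointer is still on the mark (pointer (300–345,262–275), mark (270,260)). The shackle's outer edge at (63,195) matches the projected 20 mm travel (68,192). Next I go over the body.

Call:
apply_moves(
  grip=[-1,-1,-1,-1,-1,-1,-1,-1],
  linear=[
    [12.1,22.4,0],
    [12.1,22.4,0],
    [12.1,22.4,0],
    [12.1,22.4,0],
    [12.1,22.4,0],
    [12.1,22.4,0],
    [12.1,22.4,0],
    [12.1,22.4,0],
  ],
  twist=[
    [0,0,26.8],
    [0,0,26.8],
    [0,0,26.8],
    [0,0,26.8],
    [0,0,26.8],
    [0,0,26.8],
    [0,0,26.8],
    [0,0,26.8],
  ],
)

```text
t: 15.95
tool_pos: [0.5459, -0.0609, 0.3304]
orientation: [179.6, 0.1, 70.8]
contact_force: [0.1, -0.3, 1.1]
finger_gap: 1.0
```

Call:
apply_moves(
  grip=[-1,-1,-1,-1,-1,-1,-1,-1],
  linear=[
    [-0.11,-0.26,0],
    [-0.11,-0.26,-3],
    [-0.11,-0.26,-5.5],
    [-0.11,-0.26,-6.5],
    [-0.11,-0.26,-6.5],
    [-0.11,-0.26,-6.5],
    [-0.11,-0.26,-6.5],
    [-0.11,-0.26,-6.5],
  ],
  twist=[
    [0.2,0.35,0.5],
    [0.2,0.35,0.5],
    [0.2,0.35,0.5],
    [0.2,0.35,0.5],
    [0.2,0.35,0.5],
    [0.2,0.35,0.5],
    [0.2,0.35,0.5],
    [0.2,0.35,0.5],
  ],
)

```text
t: 16.75
tool_pos: [0.545, -0.0636, 0.2663]
orientation: [179.9, 0.0, 71.3]
contact_force: [-0.1, 0.1, 0.1]
finger_gap: 1.0
```

Call:
apply_moves(
  grip=[-1,-1,-1,-1,-1,-1,-1,-1],
  linear=[
    [0,0,-1.5],
    [0,0,-3],
    [0,0,-4],
    [0,0,-5],
    [0,0,-5.8],
    [0,0,-6.5],
    [0,0,-6.5],
    [0,0,-6.5],
  ],
  twist=[
    [0,0,0],
    [0,0,0],
    [0,0,0],
    [0,0,0],
    [0,0,0],
    [0,0,0],
    [0,0,0],
    [0,0,0],
  ],
)

```text
t: 17.55
tool_pos: [0.5451, -0.0637, 0.2014]
orientation: [179.9, 0.0, 71.3]
contact_force: [-0.5, -0.6, 0.1]
finger_gap: 0.998
```

Call:
apply_moves(
  grip=[1,1,1,1,1,1,1,1],
  linear=[
    [0,0,0],
    [0,0,0],
    [0,0,0],
    [0,0,0],
    [0,0,0],
    [0,0,0],
    [0,0,0],
    [0,0,0],
  ],
  twist=[
    [0,0,0],
    [0,0,0],
    [0,0,0],
    [0,0,0],
    [0,0,0],
    [0,0,0],
    [0,0,0],
    [0,0,0],
  ],
)

```text
t: 18.35
tool_pos: [0.5455, -0.0638, 0.2017]
orientation: [179.8, -0.0, 71.3]
contact_force: [4.7, -2.3, -1.6]
finger_gap: 0.622
```

Call:
apply_moves(
  grip=[1,1,1,1,1,1,1,1],
  linear=[
    [0,0,0],
    [0,0,0],
    [0,0,0.3],
    [0,0,0.6],
    [0,0,1],
    [0,0,1.5],
    [0,0,2.2],
    [0,0,3],
  ],
  twist=[
    [0,0,0],
    [0,0,0],
    [0,0,0],
    [0,0,0],
    [0,0,0],
    [0,0,0],
    [0,0,0],
    [0,0,0],
  ],
)

```text
t: 19.15
tool_pos: [0.5453, -0.0637, 0.2321]
orientation: [179.9, 0.0, 71.3]
contact_force: [-1.1, 0.6, -3.0]
finger_gap: 0.619
```

Holding at about 57.6 mm, with weight felt (3–4 N). Lift on.

Call:
apply_moves(
  grip=[1,1,1,1,1,1,1,1],
  linear=[
    [0,0,2],
    [0,0,4.5],
    [0,0,7],
    [0,0,9.5],
    [0,0,12],
    [0,0,14],
    [0,0,15],
    [0,0,15.3],
  ],
  twist=[
    [0,0,0],
    [0,0,0],
    [0,0,0],
    [0,0,0],
    [0,0,0],
    [0,0,0],
    [0,0,0],
    [0,0,0],
  ],
)

```text
t: 19.95
tool_pos: [0.5452, -0.0637, 0.3862]
orientation: [179.8, -0.0, 71.3]
contact_force: [0.0, -0.2, -3.7]
finger_gap: 0.624
```

Call:
apply_moves(
  grip=[1,1,1,1,1,1,1,1],
  linear=[
    [0,0,0],
    [0,0,0],
    [0,0,0],
    [0,0,0],
    [0,0,0],
    [0,0,0],
    [0,0,0],
    [0,0,0],
  ],
  twist=[
    [0,0,0],
    [0,0,0],
    [0,0,0],
    [0,0,0],
    [0,0,0],
    [0,0,0],
    [0,0,0],
    [0,0,0],
  ],
)

```text
t: 20.75
tool_pos: [0.5452, -0.0637, 0.3862]
orientation: [179.8, -0.0, 71.3]
contact_force: [0.7, -0.2, -3.8]
finger_gap: 0.622
```

Run:
```python
from h import *
o=ctrl.get_obs();print(o['tool_pos'],o['orientation'],o['contact_force'],o['finger_gap'],o['t'])
b=np.mean([ctrl.camera("scene").astype(float) for _ in range(3)],0).astype(np.uint8)
crop("scene",225,70,150,150,4,"f1",b)
z=o['tool_pos'][2]-.2015+.018
u=np.array([.320,.947,0]);v=np.array([-.947,.320,0]);L=np.array([.5436,-.0675,z])
for n,P in dict(bar=L+u*.098+[0,0,.014],rearlow=L-u*.034+v*-.029,frontlow=L+u*.034+v*-.029).items():print(n,(proj("scene",P)-[225,70])*4)
```

```text
[ 0.54516151 -0.06369593  0.38617759] [ 1.79773197e+02 -8.56352099e-03  7.13172712e+01] [ 0.73107032 -0.15558255 -3.77184687] 0.6221079381079697 20.75
bar [[395.21610216 332.74056762]]
rearlow [[218.61068854 340.32123198]]
frontlow [[303.90087858 355.61221763]]
```

View pics/f1.png

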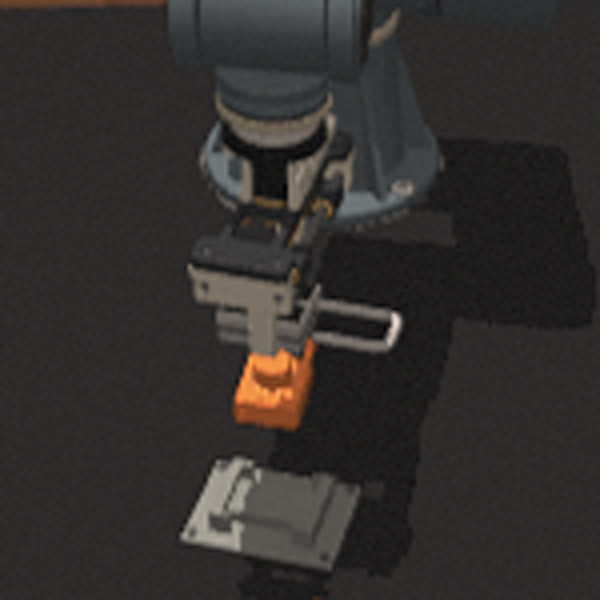

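The lock hangs level in the gripper. The shackle bar at (393,331) and rear lower corner at (218,342) match the level predictions (395,333) and (219,340), and the stand is empty and in place. Handing in.

```bash
python3 -c "
from station import ctrl
print(ctrl.job_done())"
```

```text
the job is handed in; nothing more can be done
None
```

The job is handed in at about 21 s of the 64 s allowed. The open lock is held level in the gripper, dial up, with its underside about 20 cm above the bench.

- **Dial:** I turned it 120° clockwise (four clicks). The top camera then showed the pointer on the long white mark, and again after the shackle was pulled. I set the turn from the measured pointer angle and confirmed it by camera; I did not feel each click separately.
- **Shackle:** I pulled it until it stopped, with a steady force of about 24 N. The tool had travelled about 19 mm by then, slightly under the nominal 20 mm. I put this down to the bar shifting as the jaws closed. The image measured about 20 mm.
- **Lift:** The final picture matched the expected level pose to within about 2 crop pixels (half a camera pixel). The wrist read 3.8 N (the lock's weight) and the tool tilt was about 0.2°.
- **Bench:** The stand was in place. I saw no sign of contact with the other items, but I did not measure them again.

No check failed.

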